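# Take apart a pile of service parts into their trays

### The job

Somebody has piled the spare parts for the robot-arm service on top of one another. Working from the top down, one part at a time and without shifting what is still in the pile, set each part the way up it stands into the grey tray made for its shape: servo in the small oblong tray, bearing in the small round one, power adapter in the large oblong one, solder spool in the large round one. At the end each lies flat on the floor of its recess, roughly in the middle, the oblong parts along their trays (either way round).

Things in the scene. Friction and masses are not known exactly. Their poses are not given: they have to be found in the camera images.
- servo: top of the pile, on the bearing: black servo, body 26 x 46 x 30 mm (x -13 to 13, y -20 to 26, z 0 to 30 mm); white horn, 20 mm across, at y = +14, up to 36 mm; white plug stub, 7 mm wide, at z 9 to 14 mm reaches y = -26. Origin: centre of the 25 x 52 mm outline, on the underside; y along its length, z up. Grasp across its 26 mm width (x).
- bearing: second from the top: steel ball bearing lying flat, 40 mm in diameter, 10 mm high. Origin: centre of the underside, z up. It rests on the adapter and juts out about 2 mm past its long sides.
- adapter: third, on the spool, crosswise under the servo: black power adapter lying flat, a block 36 mm wide (x -18 to 18), 58 mm long (y -34 to 24), 30 mm high; a small cord stub reaches on to y = +35. Origin: centre of the 36 x 69 mm outline, on the underside; y along its length, z up. Grasp across its 36 mm width (x).
- spool: bottom of the pile: pale solder spool standing on its flange, 54 mm in diameter, 38 mm high, with a 54 mm flange at top and bottom and a slightly thinner winding between. Origin: centre of the underside, z up. About 0.15 to 0.3 kg. Round the work: power strip in front (plugs to 0.10 m high), cord arching to 0.14 m at the left, carton (0.16 m) and blue bins (0.26 m) behind.
- servo_tray: the smaller oblong tray, for the servo: recess 42 x 66 mm (long way along its y), 52 x 76 mm outside. It is fixed to the bench for the job (its place and yaw differ at every start), grey plastic, 5.5 mm high over all: recess floor 2.5 mm above the bench, rim 5 mm wide and 3 mm higher than the floor. Origin: centre of the underside, z up.
- adapter_tray: the larger oblong tray, for the adapter: recess 52 x 86 mm (long way along its y), 62 x 96 mm outside. It is fixed to the bench for the job (its place and yaw differ at every start), grey plastic, 5.5 mm high over all: recess floor 2.5 mm above the bench, rim 5 mm wide and 3 mm higher than the floor. Origin: centre of the underside, z up.
- bearing_tray: the smaller round tray, for the bearing: recess 56 mm in diameter, 66 mm outside. It is fixed to the bench for the job (its place and yaw differ at every start), grey plastic, 5.5 mm high over all: recess floor 2.5 mm above the bench, rim 5 mm wide and 3 mm higher than the floor. Origin: centre of the underside, z up.
- spool_tray: the larger round tray, for the spool: recess 70 mm in diameter, 80 mm outside. It is fixed to the bench for the job (its place and yaw differ at every start), grey plastic, 5.5 mm high over all: recess floor 2.5 mm above the bench, rim 5 mm wide and 3 mm higher than the floor. Origin: centre of the underside, z up.

How it is judged:
By the outcome, as a careful person would: the job done as asked, in the order asked, and still so for the second after the job is handed in, with the robot touching nothing.
It also fails if it takes over 115 s, if anything falls off the work surface, if the arm or the gripper's body presses on something with over 40 N, if the wrist force passes 120 N, or if a joint passes its speed limit or range.

### The arm

A 6-joint arm with a two-finger parallel gripper is mounted at the origin on a cart in front of the work surface, level with it; the furniture and walls round the work are solid. World frame = base frame: x ahead of the robot, y to its left, z up, the work surface at z = 0. Lengths are in mm, angles in rad, forces in N, time in s.
With the tool pointing down it reaches from about 250 to 775 mm from the base axis. Payload 8.9 kg.
Tool frame: the origin (TCP) lies on the centre line of the jaws, within the pads' length; the fingertips stand 14 mm ahead of it and the grasp point (between the pads) lies 5 mm behind it; z points along the fingers, y is the line along which they close (so a half turn about z gives the same grasp; the last joint's range is limited). The gripper opens to 85 mm and grips with 20 to 120 N. Pads are 22 mm wide; open, the fingers measure 114 mm over their backs; the gripper's body (76 mm by 85 mm) begins 54 mm behind the grasp point. The pads swing forward as they close: fully open they stand 13 mm farther back than shut.
Start: joints at [0.999, 0.291, -0.153, 1.127, 0, 1.431], TCP at [220.187, 476.594, 222.205] pointing down, gripper open.
Joint ranges: [-2.52, 2.52], [-0.91, 1.74], [-1.3, 1.37], [-1.96, 2.02], [-1.52, 1.47], [-3.14, 3.14]. Speed limits (rad/s): [2.22, 2.22, 2.79, 3.14, 3.14, 3.14].

### API

Orientations are given as a rotation vector (axis times angle).
In Python, from plant import ctrl gives the robot as it stands. The module is installed in compiled form; this text tells all that it offers.
- The arm moves only by the shell command python3 -m creep 'ROWS' [OPENING]. ROWS is JSON, a list that holds one entry, the list of rows, each a list of 4 numbers: the shift along the tool's x, y, z in mm, then the turn about the tool's z in degrees. In form: [[[x, y, z, twist], ...]]. A call has 1 to 10 rows; each row shifts and turns the commanded pose from where the row before left it, along the tool's axes as they then stand; what a row does not reach is not made up. A row lasts 1/10 s, in which the tool goes at most 50 mm and 8.59 degrees, less where a joint would pass 70% of its speed; a pose out of reach is approached as far as the arm can. A call is refused whole if a number of a shift passes 50 or a number of a turn 8.59, either way. A call with a gripper value outside its range is refused whole. OPENING is the closure, from 0 (fully open) to 1 (shut), set as the call begins (- or left out, the last holds). The fingers move at their own pace and stop on an object; the grip force is fixed at half the most. Time passes only in rows, so rows that do not move let the fingers close. It gives the time, the measured TCP pose, the force, the opening and the grip force at its end, in the units of the state.
- ctrl.state(): the state, without advancing time (a new reading comes with each control period).
- ctrl.grab_frame(name): name is "scene" or "top" or "wrist"; returns the picture (420x560x3 uint8, red, green, blue); there is no depth.
- ctrl.calibration(name): a dict with "vertical_fov" (degrees; the focal length in pixels is half the picture's height over the tangent of half this angle, whatever the lens; pixels are square), "cx", "cy" (the principal point, pixels), "k1" (the pictures are not rectified: a ray, as slopes to the right and down, at radius r is drawn at 1 + k1 r^2 times it, then the intrinsics apply), "world_from_camera" (4x4, takes a point from camera to world coordinates). Camera axes: x right, y up, looking along -z (the intrinsics and any distortion apply to the point x, -y, -z); pixel columns grow to the right and rows downward; lengths in mm; the calibration is good to about 2 mm. A picture is of the moment at which its call begins: read the wrist's pose just before it. calibration takes no time and is no camera call; for the wrist camera it gives the pose at the moment of the call.
- ctrl.job_done(): hands the job in; it is judged then, once.
Trained networks look in the newest picture that a camera, given by its name, has taken for a name from the list of things; names that differ only in an ending like _2 or _b are one class to them, and where a whole thing is asked for, a point or a joint stands for the part that bears it (a point fixed in the world has none). Each returns a list of dicts, best first, with "conf" (0 to 1); they miss things now and then, are a little off and sometimes report something else, mostly with a low value. They report only what shows in the picture. A call takes as long as a camera call.
- ctrl.trace(name, camera): "pixels" (420x560 bool, what is visible of it) and "box" ([centre column, centre row, width, height] in pixels, round what is visible of it).
The state is a dict: "clock": time; "joint_pos": joint angles; "qd": joint speeds; "joint_efforts": joint torques, N m; "eef_pos": TCP position; "tcp_rot": TCP orientation; "wrist_force": force on the tool from outside, world axes, zero at the start; "moment": the same for the moment, N m; "grip_width": finger opening in mm; "gripper_force": force on a finger pad.
Only numpy, scipy, OpenCV 4.12 (cv2) and the standard library are available. Lean on these libraries where they do the work, as an engineer would, in place of code of your own. Each camera call takes 0.05 s, during which the arm holds its last target. There are 200 camera calls.

## Working session

There is one attempt and no reset: what is moved stays moved. The work goes in short steps, Python scripts to look and compute and a shell command to move; the robot and the scene stay as the last step left them, time stands still between calls to the robot, and variables do not carry over. Pictures are saved under pics/ and viewed, at most 19 in all, crops included, and the job is handed in when it is done.

```bash
mkdir -p pics; ls; python3 - <<'E'
from plant import ctrl
import cv2
s=ctrl.state();print({k:s[k] for k in('clock','eef_pos','tcp_rot','grip_width','joint_pos')})
for n in('scene','top','wrist'):
    im=ctrl.grab_frame(n);cv2.imwrite(f'pics/{n}0.png',im[:,:,::-1])
    c=ctrl.calibration(n);print(n,c)
E
```

```text
pics
{'clock': 0.0, 'eef_pos': array([219.95233612, 476.20458003, 221.62627294]), 'tcp_rot': array([-6.74502812e-01, -3.06785306e+00,  1.94494790e-03]), 'grip_width': 85.0540913548366, 'joint_pos': array([ 9.98670370e-01,  2.91290446e-01, -1.54128368e-01,  1.12670045e+00,
        5.02298888e-06,  1.43150678e+00])}
scene {'vertical_fov': 45.08420698726546, 'cx': 277.08345984625794, 'cy': 207.9971063539954, 'k1': -0.02340401791680194, 'world_from_camera': array([[-8.83324865e-01,  2.86478567e-01, -3.71035326e-01,
         2.80921540e+02],
       [-4.68722544e-01, -5.49971722e-01,  6.91252691e-01,
         4.81300772e+02],
       [-6.02985616e-03,  7.84513311e-01,  6.20082660e-01,
         6.15983641e+02],
       [ 0.00000000e+00,  0.00000000e+00,  0.00000000e+00,
         1.00000000e+00]])}
top {'vertical_fov': 43.873398638378305, 'cx': 279.23534815884557, 'cy': 201.27287512498643, 'k1': 0.050121846155898896, 'world_from_camera': array([[-6.37750783e-03,  9.96153970e-01, -8.73876144e-02,
         5.23460852e+02],
       [-9.99809243e-01, -4.73870662e-03,  1.89478781e-02,
        -1.11704415e+02],
       [ 1.84608997e-02,  8.74917848e-02,  9.95994168e-01,
         1.20273672e+03],
       [ 0.00000000e+00,  0.00000000e+00,  0.00000000e+00,
         1.00000000e+00]])}
wrist {'vertical_fov': 67.88461094705751, 'cx': 275.4925823751037, 'cy': 205.89761185343332, 'k1': -0.0457488430151709, 'world_from_camera': array([[ 4.20748330e-01, -8.67648149e-01, -2.64872672e-01,
         1.51046754e+02],
       [ 9.07175945e-01,  4.01890297e-01,  1.24563216e-01,
         5.08810570e+02],
       [-1.62728709e-03, -2.92695881e-01,  9.56204200e-01,
         3.74239600e+02],
       [ 0.00000000e+00,  0.00000000e+00,  0.00000000e+00,
         1.00000000e+00]])}
```

View pics/scene0.png

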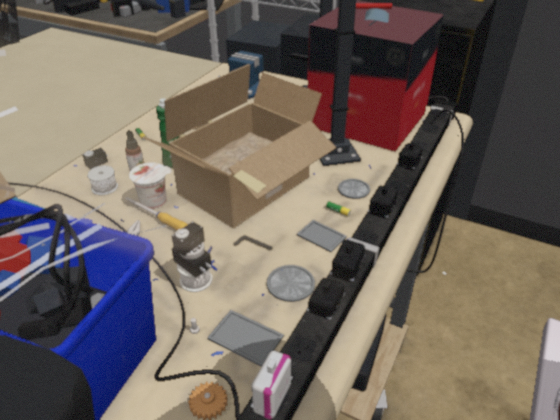

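View pics/top0.png

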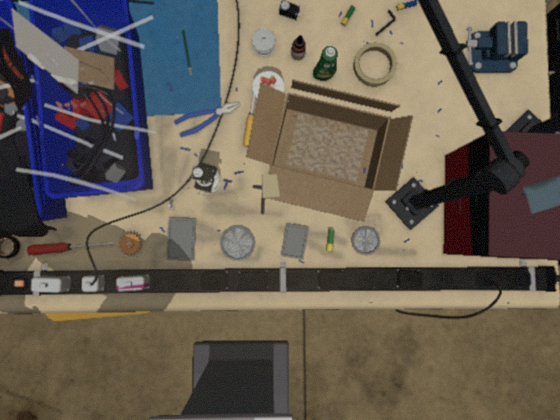

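The scene view shows the pile at about (190,258), with the trays at (247,337), (290,283), (322,235) and (353,188). In the top view the pile is at (205,177) and the trays at (182,238), (237,241), (294,240) and (365,240).

```bash
cat > h.py <<'E'
from plant import ctrl
import numpy as np, cv2
from scipy.spatial.transform import Rotation as R
TH=['servo','bearing','adapter','spool','servo_tray','bearing_tray','adapter_tray','spool_tray']
def K(c):
    f=210/np.tan(np.radians(c['vertical_fov'])/2)
    return np.array([[f,0,c['cx']],[0,f,c['cy']],[0,0,1.]]),np.array([c['k1'],0,0,0,0])
def rays(c,px):
    k,d=K(c);T=c['world_from_camera']
    u=cv2.undistortPoints(np.array(px,float).reshape(-1,1,2),k,d).reshape(-1,2)
    v=np.c_[u[:,0],-u[:,1],-np.ones(len(u))]@T[:3,:3].T
    return T[:3,3],v
def atz(c,px,z):
    o,v=rays(c,px);return o+v*((z-o[2])/v[:,2])[:,None]
def proj(c,P):
    T=c['world_from_camera'];q=(np.array(P,float)-T[:3,3])@T[:3,:3]
    k,d=K(c);q=q*[1,-1,-1]
    return cv2.projectPoints(q.reshape(-1,1,3),np.zeros(3),np.zeros(3),k,d)[0].reshape(-1,2)
def tri(obs):  # list of (c,px)
    A=np.zeros((3,3));b=np.zeros(3)
    for c,p in obs:
        o,v=rays(c,[p]);v=v[0]/np.linalg.norm(v[0]);M=np.eye(3)-np.outer(v,v);A+=M;b+=M@o
    return np.linalg.solve(A,b)
def save(im,n):cv2.imwrite(f'pics/{n}.png',im[:,:,::-1])
def rect(mask,c,z):
    """minAreaRect of mask put on plane z: centre, size(long,short), yaw of long axis (deg)"""
    ct=max(cv2.findContours(mask.astype(np.uint8),0,1)[0],key=len).reshape(-1,2)
    P=atz(c,ct,z)[:,:2].astype(np.float32)
    (cx,cy),(w,h),a=cv2.minAreaRect(P)
    if w<h:w,h,a=h,w,a+90
    return np.array([cx,cy]).round(1),(round(w,1),round(h,1)),round((a+90)%180-90,1)
def tool():
    s=ctrl.state();M=R.from_rotvec(s['tcp_rot']).as_matrix();return s,M
E
python3 - <<'E'
from h import *
for cam in('top','scene'):
    c=ctrl.calibration(cam)
    for t in TH:
        r=ctrl.trace(t,cam)
        for d in r[:2]:
            print(cam,t,round(d['conf'],2),np.round(d['box']),d['pixels'].sum(),rect(d['pixels'],c,5.5) if d['pixels'].sum()>20 else'')
s,M=tool();print(s['clock'],M.round(3))
E
```

```text
top servo 0.81 [205. 175.  25.  13.] 254 (array([690.9,  37.6]), (54.1, 26.8), 79.4)
top bearing 0.65 [204. 184.   5.   8.] 48 (array([670. ,  37.8]), (25.7, 10.9), 78.4)
top adapter 0.53 [205. 177.  23.  27.] 195 (array([661.1,  41.2]), (42.3, 17.1), 73.7)
top servo_tray 0.64 [295. 242.  29.  37.] 770 (array([ 537.1, -167.9]), (76.4, 54.4), -10.7)
top bearing_tray 0.69 [364. 241.  29.  26.] 666 (array([ 537.3, -331.8]), (66.8, 61.7), 89.7)
top adapter_tray 0.78 [182. 239.  29.  39.] 1208 (array([543.4,  90.5]), (95.5, 65.8), -0.3)
top spool_tray 0.69 [240. 244.  34.  33.] 913 (array([534.5, -38.5]), (75.4, 75.1), 89.7)
scene servo 0.62 [190. 238.  35.  28.] 715 (array([749.5, -49.9]), (75.4, 59.9), 77.9)
scene bearing 0.67 [195. 253.  18.  14.] 128 (array([712.9, -23.2]), (40.2, 16.9), 75.8)
scene adapter 0.72 [192. 263.  36.  26.] 591 (array([710.6,  -8.8]), (79.8, 55.7), -14.5)
scene servo_tray 0.73 [321. 236.  46.  29.] 791 (array([ 538.3, -167.8]), (76.3, 54.5), -9.7)
scene bearing_tray 0.92 [355. 190.  34.  19.] 542 (array([ 535.4, -326.6]), (72.3, 63.3), -70.3)
scene adapter_tray 0.63 [247. 337.  79.  57.] 2371 (array([545. ,  91.5]), (98.1, 66.0), -3.3)
scene spool_tray 0.93 [290. 284.  44.  35.] 1375 (array([533.8, -36.7]), (80.5, 77.0), -87.3)
0.95 [[-0.908  0.419 -0.   ]
 [ 0.419  0.908  0.   ]
 [ 0.     0.    -1.   ]]
```

View pics/wrist0.png

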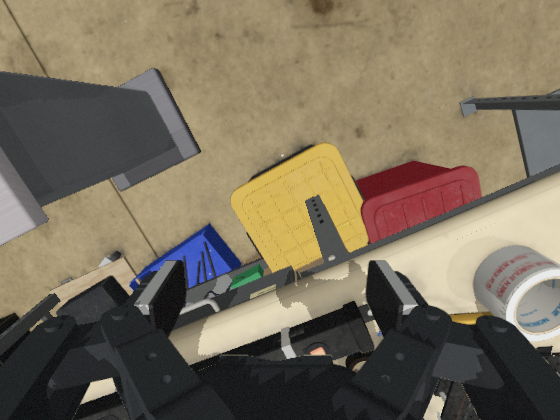

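The start wrist view looks off the bench, so it's no use yet. Both fixed cameras agree on the trays within about 2-5 mm, and the networks' boxes match the pictures. I'll move over to the pile.

```bash
python3 -m creep '[[[-36.6,-24.5,-6.8,0],[-36.6,-24.5,-6.8,0],[-36.6,-24.5,-6.8,0],[-36.6,-24.5,-6.8,0],[-36.6,-24.5,-6.8,0],[-36.6,-24.5,-6.8,0],[-36.6,-24.5,-6.8,0],[-36.6,-24.5,-6.8,0],[-36.6,-24.5,-6.8,0],[-36.6,-24.5,-6.8,0]]]' -
python3 -m creep '[[[-41.5,5.5,0,0],[-41.5,5.5,0,0],[-41.5,5.5,0,0],[-41.5,5.5,0,0],[-41.5,5.5,0,0],[0,0,0,0]]]' -
python3 -m creep '[[[0,0,6,8.4],[0,0,6,8.4],[0,0,6,8.4],[0,0,6,8.4],[0,0,6,8.4],[0,0,6,8.4],[0,0,6,8.4],[0,0,6,8.4],[0,0,6,8.4],[0,0,0,0]]]' -
python3 - <<'E'
from h import *
s,M=tool();print(s['clock'],s['eef_pos'],M.round(3)[:, :2],s['joint_pos'])
c=ctrl.calibration('wrist');save(ctrl.grab_frame('wrist'),'w1')
for t in TH[:4]:
    for d in ctrl.trace(t,'wrist')[:1]: print(t,round(d['conf'],2),np.round(d['box']),[ (z,rect(d['pixels'],c,z)) for z in(38,68,78,108)])
E
```

```text
clock: 1.95
eef_pos: [450.4, 98.9, 290.7]
tcp_rot: [0.675, 3.068, 0.0]
wrist_force: [0.4, 0.7, -0.2]
grip_width: 85.7
gripper_force: 0.0
clock: 2.55
eef_pos: [653.1, 36.6, 287.2]
tcp_rot: [-0.677, -3.066, 0.001]
wrist_force: [0.1, 0.6, -1.0]
grip_width: 85.7
gripper_force: 0.0
clock: 3.55
eef_pos: [648.7, 38.9, 235.6]
tcp_rot: [-2.415, -2.008, 0.002]
wrist_force: [-0.7, 0.4, -0.2]
grip_width: 85.8
gripper_force: 0.0
3.55 [648.69833306  38.86837182 235.60122474] [[ 0.182  0.983]
 [ 0.983 -0.182]
 [-0.    -0.001]] [-5.25931686e-02  5.33801020e-01  2.54753562e-01  1.29318755e+00
  4.80433556e-05  1.70168358e+00]
servo 0.66 [312. 196.  28.  57.] [(38, (array([683.1,  12.6]), (62.7, 33.0), 78.8)), (68, (array([681.2,  21.2]), (57.4, 30.2), 78.8)), (78, (array([680.6,  24.1]), (55.6, 29.2), 78.8)), (108, (array([678.8,  32.8]), (50.2, 26.4), 78.8))]
bearing 0.72 [290. 190.  10.  36.] [(38, (array([662.1,  23.6]), (39.3, 11.6), 80.5)), (68, (array([662.1,  31.3]), (35.9, 10.6), 80.5)), (78, (array([662. ,  33.8]), (34.8, 10.3), 80.5)), (108, (array([662. ,  41.5]), (31.4, 9.3), 80.5))]
adapter 0.56 [303. 185.  64.  41.] [(38, (array([663.5,  38.8]), (57.6, 32.0), 37.7)), (68, (array([663.4,  45.2]), (52.6, 29.2), 37.7)), (78, (array([663.3,  47.3]), (51.0, 28.3), 37.7)), (108, (array([663.1,  53.7]), (46.0, 25.6), 37.7))]
spool 0.74 [303. 161.  38.  12.] [(38, (array([680.1,  55.1]), (39.7, 12.3), -15.3)), (68, (array([678.5,  60.1]), (36.3, 11.3), -15.3)), (78, (array([678. ,  61.8]), (35.2, 10.9), -15.3)), (108, (array([676.4,  66.8]), (31.8, 9.9), -15.3))]
```

View pics/w1.png

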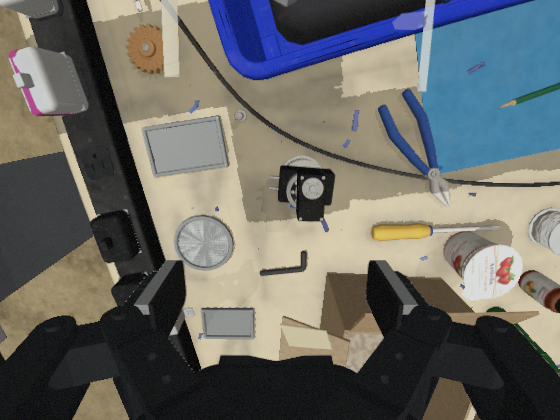

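This view shows the whole job: servo on the pile at (313,190), bearing edge at (290,190), adapter crosswise below it and the spool rim at (303,161). The cord runs past at (290,130) to (380,178). I'll take a second wrist view to get heights, including the cord's.

```bash
python3 -m creep '[[[-30,13,0,0],[-30,13,0,0],[0,5,0,0],[0,0,0,0]]]' 0.45
python3 - <<'E'
from h import *
import pickle
s,M=tool();print(s['clock'],s['eef_pos'],s['grip_width'])
c=ctrl.calibration('wrist');im=ctrl.grab_frame('wrist');save(im,'w2')
D={}
for t in TH:
    for d in ctrl.trace(t,'wrist')[:1]: D[t]=d;print(t,round(d['conf'],2),np.round(d['box']),[ (z,rect(d['pixels'],c,z)) for z in((38,68,78,108) if 'tray' not in t else (5.5,))])
pickle.dump((c,D),open('w2.pkl','wb'))
x,y=map(int,D['servo']['box'][:2]);
b=im[max(0,y-75):y+75,x-100:x+100];save(cv2.resize(b,None,fx=4,fy=4,interpolation=2),'w2c');print('crop origin',x-100,max(0,y-75))
E
```

```text
clock: 4.2
eef_pos: [669.7, -26.7, 236.2]
tcp_rot: [2.414, 2.011, 0.001]
wrist_force: [-0.8, 0.6, -1.0]
grip_width: 47.2
gripper_force: 0.0
4.2 [669.695129   -26.68139576 236.15066721] 47.23165831907008
servo 0.58 [278. 135.  26.  60.] [(38, (array([679.1,  23.5]), (60.5, 30.9), 78.9)), (68, (array([679.3,  25.6]), (55.3, 28.2), 78.9)), (78, (array([679.4,  26.3]), (53.6, 27.3), 78.9)), (108, (array([679.7,  28.3]), (48.4, 24.7), 78.9))]
bearing 0.64 [273. 132.  40.  35.] [(38, (array([659.2,  31. ]), (34.4, 10.9), 78.4)), (68, (array([661.2,  32.4]), (31.5, 10.0), 78.4)), (78, (array([661.8,  32.9]), (30.5, 9.7), 78.4)), (108, (array([663.8,  34.4]), (27.5, 8.8), 78.4))]
adapter 0.8 [272. 129.  63.  42.] [(38, (array([650.2,  37.5]), (41.0, 23.3), 67.9)), (68, (array([653. ,  38.4]), (37.5, 21.3), 67.9)), (78, (array([653.9,  38.7]), (36.3, 20.6), 67.9)), (108, (array([656.6,  39.6]), (32.8, 18.7), 67.9))]
servo_tray 0.55 [202. 289.  52.  35.] [(5.5, (array([ 512.1, -151.2]), (35.6, 22.2), 73.7))]
adapter_tray 0.96 [154.  94.  91.  67.] [(5.5, (array([544.6,  92.4]), (99.1, 63.6), -2.1))]
spool_tray 0.8 [176. 200.  60.  59.] [(5.5, (array([534.5, -36.2]), (79.7, 77.4), -10.7))]
crop origin 177 59
```

View pics/w2c.png

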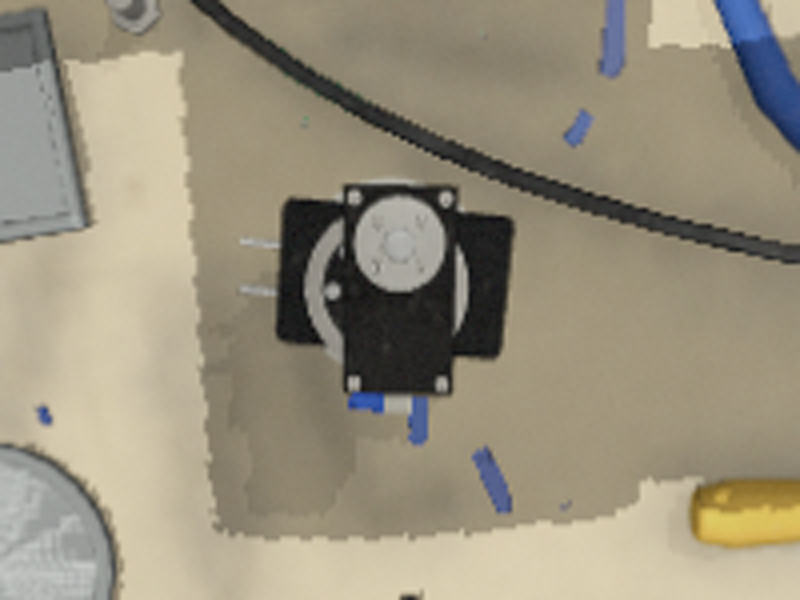

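Crop of the second view: horn centre at about (277,120), servo top corners at (263,105), (291.5,105), (290,157) and (263,157). The bearing ring shows on both sides and the adapter is crosswise, with its prongs at the left. The cord passes up and to the right of the servo.

```bash
python3 - <<'E'
from h import *
import pickle,copy
c2,D=pickle.load(open('w2.pkl','rb'));c1=copy.deepcopy(c2)
c1['world_from_camera'][:3,3]+=[648.7-669.7,38.87+26.68,-.55]
pickle.dump(c1,open('w1.pkl','wb'))
print('horn',tri([(c1,(313.5,187.5)),(c2,(277,119.8))]))
w1=cv2.imread('pics/w1.png').astype(float).sum(2)
crop=[(230,25),(300,70),(400,128),(500,176),(600,207),(700,235),(780,252)]
p2=[(177+x/4,59+y/4) for x,y in crop]
for p in p2:
    best=[]
    for z in range(0,160,4):
        q=proj(c1,atz(c2,[p],z))[0].astype(int);v=w1[q[1],q[0]] if 0<=q[1]<420 else 999
        best.append((v,z))
    print([b[1] for b in best if b[0]<230])
    z=[b[1] for b in best if b[0]<230]; print(atz(c2,[p],np.mean(z)).round() if z else '')
for z in (98,100,102,104,106,108):
    P=atz(c2,[(263.25,105.25),(291.5,105.25),(290,157.25),(263.25,157.25)],z)
    print(z,P.mean(0).round(1),np.linalg.norm(P[0]-P[1]).round(1),np.linalg.norm(P[2]-P[1]).round(1),np.degrees(np.arctan2(*(P[1]-P[2])[1::-1])),np.degrees(np.arctan2(*(P[0]-P[3])[1::-1])))
E
```

```text
horn [682.3272094   40.20978514 109.64179607]
[0, 4, 8, 12, 16, 20, 24, 28, 32, 36]
[[646. 104.  18.]]
[0, 4, 8, 12, 16, 20, 24, 28, 32, 36]
[[663.  89.  18.]]
[0, 4, 8, 12, 16, 20, 24, 28, 132, 136, 140, 144, 148, 152, 156]
[[687.  65.  75.]]
[0, 4, 8, 12]
[[714.  51.   6.]]
[0, 4, 8, 12]
[[742.  37.   6.]]
[0, 4, 8]
[[770.  23.   4.]]
[0, 4, 8]
[[793.  14.   4.]]
98 [679.9  29.3  98. ] 25.2 46.4 78.58247534461961 78.89829719528649
100 [679.9  29.4 100. ] 25.0 46.1 78.58247534461958 78.89829719528656
102 [679.9  29.5 102. ] 24.8 45.8 78.58247534461968 78.89829719528647
104 [679.9  29.7 104. ] 24.6 45.4 78.58247534461964 78.89829719528656
106 [679.9  29.8 106. ] 24.5 45.1 78.5824753446196 78.89829719528647
108 [679.9  29.9 108. ] 24.3 44.8 78.58247534461957 78.89829719528656
```

```bash
cat >> h.py <<'E'
def go(x,y,z,yaw=None):
    """tool-axis shift (mm) and then twist (deg, mod 180) to bring TCP to x,y,z with tool x axis at yaw"""
    from plant import ctrl
    s,M=tool();d=M.T@(np.array([x,y,z])-s['eef_pos']);a=np.degrees(np.arctan2(M[1,0],M[0,0]))
    print('t',s['clock'],'at',s['eef_pos'].round(1),'yaw',a.round(1),'q6',s['joint_pos'][5].round(2),'F',np.round(s['wrist_force'],1),'w',round(s['grip_width'],1),'gf',round(s['gripper_force'],1))
    print('shift',d.round(1),'twist',None if yaw is None else round((a-yaw+90)%180-90,1))
E
python3 -m creep '[[[28.6,0,15,0.9],[28.6,0,35,0],[0,0,38,0],[0,0,0,0],[0,0,0,0]]]' -
python3 -c "
from h import *
go(680,29.7,99,78.7)"
```

```text
clock: 5.15
eef_pos: [679.7, 30.1, 148.8]
tcp_rot: [-2.429, -1.992, 0.001]
wrist_force: [0.8, -0.6, 1.0]
grip_width: 46.9
gripper_force: 0.0
t 5.15 at [679.7  30.1 148.8] yaw 78.7 q6 1.7 F [ 0.8 -0.6  1. ] w 46.9 gf 0.0
shift [-0.3  0.4 49.8] twist 0.0
```

```bash
python3 -m creep '[[[0,0,20,0],[0,0,20,0],[0,0,10,0],[0,0,0,0],[0,0,0,0]]]' -
python3 -m creep '[[[0,0,0,0],[0,0,0,0],[0,0,0,0],[0,0,0,0],[0,0,0,0],[0,0,0,0]]]' 1
python3 - <<'E'
from h import *
go(680,29.7,99,78.7);save(ctrl.grab_frame('scene')[180:320,110:300],'s3')
im=cv2.imread('pics/s3.png');cv2.imwrite('pics/s3.png',cv2.resize(im,None,fx=4,fy=4))
E
```

```text
clock: 5.65
eef_pos: [680.9, 29.8, 99.9]
tcp_rot: [2.429, 1.991, 0.002]
wrist_force: [0.2, 0.0, 0.3]
grip_width: 46.7
gripper_force: 0.0
clock: 6.25
eef_pos: [680.9, 29.9, 99.7]
tcp_rot: [2.428, 1.991, 0.002]
wrist_force: [-0.3, -1.4, 6.2]
grip_width: 12.9
gripper_force: 58.6
t 6.25 at [680.9  29.9  99.7] yaw 78.7 q6 1.71 F [-0.3 -1.4  6.2] w 12.9 gf 58.6
shift [-0.4 -0.8  0.7] twist -0.0
```

View pics/s3.png

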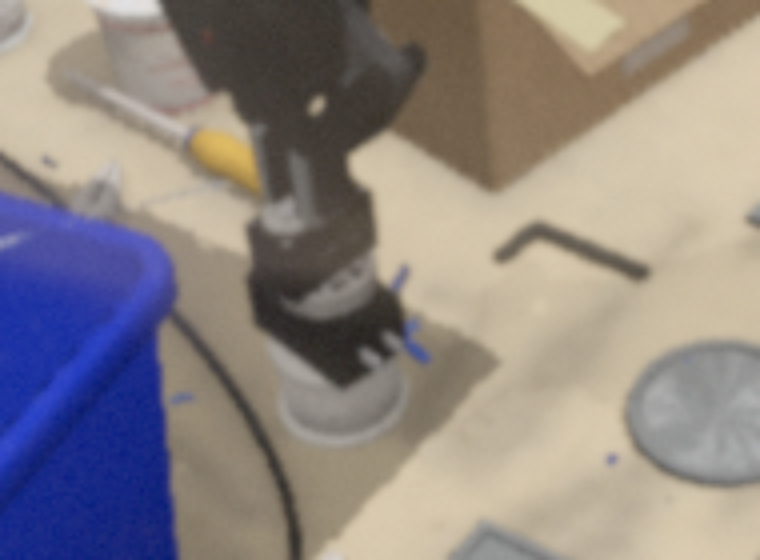

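Force reads 59 N, but the width of 12.9 mm is below the servo's 26 mm. The fingers straddle the top of the servo. I'll lift a little and check what is held.

```bash
python3 -m creep '[[[0,0,-3,0],[0,0,-7,0],[0,0,-10,0],[0,0,-15,0],[0,0,0,0],[0,0,0,0]]]' -
python3 - <<'E'
from h import *
go(680,29.7,99,78.7)
a=ctrl.grab_frame('scene')[170:310,110:230];b=ctrl.grab_frame('wrist')[230:370,190:370]
save(np.hstack([cv2.resize(a,None,fx=3,fy=3),cv2.resize(b,None,fx=2.4,fy=3)]),'m4')
E
```

```text
clock: 6.9
eef_pos: [680.3, 30.2, 133.6]
tcp_rot: [2.429, 1.992, 0.001]
wrist_force: [0.2, -0.3, -0.6]
grip_width: 12.7
gripper_force: 58.6
t 6.9 at [680.3  30.2 133.6] yaw 78.7 q6 1.71 F [ 0.2 -0.3 -0.6] w 12.7 gf 58.6
shift [-0.5 -0.3 34.6] twist 0.0
```

View pics/m4.png

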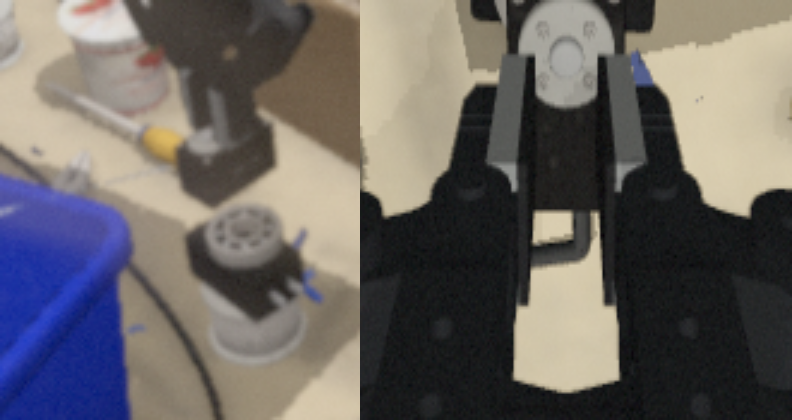

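The servo hangs centred and square between the pads, so the width reading is simply biased, and the bearing and adapter stay put below. On to the servo tray.

```bash
python3 -m creep '[[[0,0,-38,0],[0,0,-38,0],[-37.1,-17.4,0,0],[-37.1,-17.4,0,0],[-37.1,-17.4,0,0],[-37.1,-17.4,0,0],[-37.1,-17.4,0,0],[-37.1,-17.4,0,0]]]' -
python3 -m creep '[[[0,0,10,-8.3],[0,0,10,-8.3],[0,0,10,-8.3],[0,0,10,-8.3],[0,0,10,-8.3],[0,0,10,-8.3],[0,0,10,-8.3],[0,0,10,-8.3],[0,0,10,-8.3],[0,0,10,-8.3]]]' -
python3 -m creep '[[[0,0,10,-8.1],[0,0,0,0],[0,0,0,0],[0,0,0,0]]]' -
python3 - <<'E'
from h import *
go(534.7,-167.4,26,169.8)
c=ctrl.calibration('wrist');im=ctrl.grab_frame('wrist');save(im,'w5')
for t in('servo_tray','bearing_tray','spool_tray','adapter_tray','servo'):
    for d in ctrl.trace(t,'wrist')[:1]: print(t,round(d['conf'],2),np.round(d['box']),rect(d['pixels'],c,5.5))
E
```

```text
clock: 7.8
eef_pos: [532.6, -168.6, 208.6]
tcp_rot: [-2.429, -1.992, 0.001]
wrist_force: [1.5, -0.6, -0.7]
grip_width: 12.5
gripper_force: 58.7
clock: 8.8
eef_pos: [533.6, -167.4, 108.2]
tcp_rot: [-0.49, -3.102, -0.0]
wrist_force: [-0.0, -0.4, -1.0]
grip_width: 12.7
gripper_force: 58.9
clock: 9.2
eef_pos: [534.2, -167.8, 99.6]
tcp_rot: [0.284, 3.128, -0.0]
wrist_force: [0.2, -0.8, -0.2]
grip_width: 12.7
gripper_force: 58.9
t 9.2 at [ 534.2 -167.8   99.6] yaw 169.6 q6 -0.25 F [ 0.2 -0.8 -0.2] w 12.7 gf 58.9
shift [-0.4  0.5 73.6] twist -0.2
servo_tray 0.81 [278. 206.  62.  88.] (array([ 535.4, -167.4]), (74.7, 51.8), -10.6)
bearing_tray 0.89 [ 94. 238.  77.  67.] (array([ 535.6, -329.9]), (67.5, 64.1), -63.9)
spool_tray 0.6 [433. 176. 101.  95.] (array([533.7, -37.4]), (81.1, 79.0), 67.4)
adapter_tray 0.73 [547. 168.  22. 117.] (array([543.6,  60.9]), (97.2, 19.2), 4.3)
servo 0.59 [276. 254.  50. 101.] (array([ 576.8, -174.9]), (92.4, 42.2), -9.1)
```

View pics/w5.png

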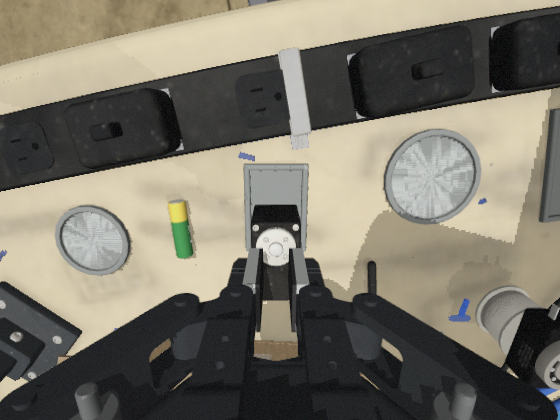

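The wrist view shows the servo over its tray at (278,206), aligned; the tray measures at (536,-167.5), which agrees with the other cameras.

```bash
python3 -m creep '[[[0,0,25,0],[0,0,25,0],[0,0,15,0],[0,0,7,0],[0,0,0,0],[0,0,0,0]]]' -
python3 -m creep '[[[0,0,1.5,0],[0,0,0,0],[0,0,0,0]]]' -
```

```text
clock: 10.1
eef_pos: [534.5, -167.9, 27.9]
tcp_rot: [0.279, 3.128, -0.0]
wrist_force: [-0.2, 0.0, -0.8]
grip_width: 13.0
gripper_force: 58.9
clock: 10.4
eef_pos: [534.3, -167.8, 26.1]
tcp_rot: [0.279, 3.128, -0.0]
wrist_force: [-0.6, -0.2, -1.4]
grip_width: 12.8
gripper_force: 58.9
```

```bash
python3 -m creep '[[[0,0,1,0],[0,0,0,0],[0,0,0,0]]]' -
python3 -m creep '[[[0,0,0.8,0],[0,0,0,0],[0,0,0,0]]]' -
```

```text
clock: 10.7
eef_pos: [534.0, -167.7, 24.7]
tcp_rot: [0.279, 3.129, -0.0]
wrist_force: [-0.6, -0.5, 0.1]
grip_width: 12.2
gripper_force: 58.7
clock: 11.0
eef_pos: [534.0, -167.7, 24.2]
tcp_rot: [0.279, 3.129, -0.0]
wrist_force: [-1.4, -0.2, 5.7]
grip_width: 13.0
gripper_force: 60.1
```

```bash
python3 -m creep '[[[0,0,0,0],[0,0,0,0],[0,0,0,0],[0,0,0,0]]]' 0.45
python3 -m creep '[[[0,0,-10,0],[0,0,-40,0],[0,0,-40,0],[0,0,-40,0],[0,0,-30,0],[0,0,0,0]]]' -
python3 - <<'E'
from h import *
go(680,30,200,167)
s,M=tool();c=ctrl.calibration('wrist');T=c['world_from_camera']
R0=M.T@T[:3,:3];p0=M.T@(T[:3,3]-s['eef_pos']);print('cam in tool',p0.round(1))
ct=dict(c);ct['world_from_camera']=np.block([[R0,p0[:,None]],[np.zeros((1,3)),1]])
np.save('camtool.npy',ct['world_from_camera'])
im=ctrl.grab_frame('wrist');save(cv2.resize(im[225:345,170:380],None,fx=3.8,fy=3.8),'w6')
o,v=rays(ct,[(248,248),(261,248)])
for x in(0,11):print('servo grasp tip at x',x,(o+v*((x-o[0])/v[:,0])[:,None]).round(1))
for t in('servo','servo_tray'):
    for d in ctrl.trace(t,'wrist')[:1]: print(t,round(d['conf'],2),np.round(d['box']),rect(d['pixels'],c,5.5),rect(d['pixels'],c,32.5))
E
```

```text
clock: 11.4
eef_pos: [534.0, -167.6, 23.8]
tcp_rot: [-0.279, -3.129, -0.0]
wrist_force: [0.3, 0.6, -0.4]
grip_width: 47.0
gripper_force: 0.0
clock: 12.0
eef_pos: [536.4, -168.7, 189.1]
tcp_rot: [0.278, 3.122, -0.004]
wrist_force: [0.3, -0.2, -0.3]
grip_width: 47.1
gripper_force: 0.0
t 12.0 at [ 536.4 -168.7  189.1] yaw 169.8 q6 -0.26 F [ 0.3 -0.2 -0.3] w 47.1 gf 0.0
shift [-106.2  221.   -10.5] twist 2.8
cam in tool [  76.1    0.8 -152.5]
servo grasp tip at x 0 [[  0.  -15.3  12.9]
 [  0.   -7.8  12.9]]
servo grasp tip at x 11 [[ 11.  -13.  -11. ]
 [ 11.   -6.6 -11. ]]
servo 0.67 [277. 183.  23.  52.] (array([ 537.2, -168. ]), (53.1, 26.1), -9.6) (array([ 531.1, -166.9]), (48.9, 24.0), -9.6)
servo_tray 0.56 [278. 181.  45.  67.] (array([ 535.8, -167.6]), (75.5, 52.1), -10.6) (array([ 529.7, -166.5]), (69.4, 47.9), -10.6)
```

View pics/w6.png

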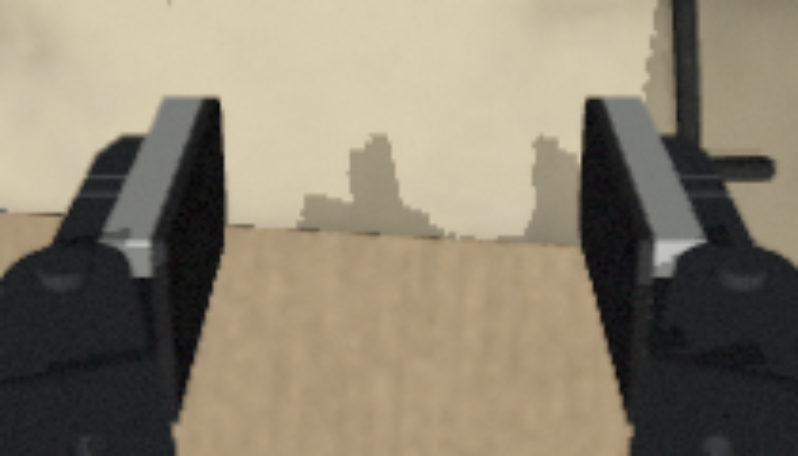

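The servo is in its tray with roughly 2 mm of centring error. The pads in this crop (tip edges at (220,97) and (583,97)) compute to a tip about 8 mm *behind* the reported TCP, against the stated 14 mm ahead. The 12.9 mm width also fits a grip on the horn alone. The next grasps are thin, so I'll settle it by touching closed fingers on bare bench between the trays.

```bash
python3 -m creep '[[[0.8,32,0,0],[2,32,0,0],[0,0,30,0],[0,0,40,0],[0,0,40,0],[0,0,30,0],[0,0,20,0],[0,0,5,0],[0,0,0,0],[0,0,0,0]]]' 1
python3 -m creep '[[[0,0,3,0],[0,0,2,0],[0,0,2,0],[0,0,1,0],[0,0,0,0]]]' -
```

```text
clock: 13.15
eef_pos: [543.0, -104.3, 19.6]
tcp_rot: [0.279, 3.129, -0.0]
wrist_force: [0.2, -0.4, -0.1]
grip_width: -0.0
gripper_force: 0.0
clock: 13.65
eef_pos: [542.5, -104.2, 10.8]
tcp_rot: [-0.279, -3.129, -0.0]
wrist_force: [0.6, 0.9, 0.2]
grip_width: -0.1
gripper_force: 0.0
```

```bash
python3 -m creep '[[[0,0,3,0],[0,0,2,0],[0,0,2,0],[0,0,1,0],[0,0,0,0]]]' -
python3 -m creep '[[[0,0,1,0],[0,0,1,0],[0,0,1,0],[0,0,0,0]]]' -
```

```text
clock: 14.15
eef_pos: [542.5, -104.1, 2.7]
tcp_rot: [-0.279, -3.129, -0.0]
wrist_force: [-0.2, -0.0, 0.1]
grip_width: 0.1
gripper_force: 0.0
clock: 14.55
eef_pos: [542.5, -104.1, -0.2]
tcp_rot: [-0.279, -3.129, -0.0]
wrist_force: [-0.3, 0.9, -1.3]
grip_width: -0.3
gripper_force: 0.0
```

```bash
python3 -m creep '[[[0,0,1,0],[0,0,1,0],[0,0,1,0],[0,0,0,0]]]' -
python3 -m creep '[[[0,0,1,0],[0,0,1,0],[0,0,0,0]]]' -
python3 -m creep '[[[0,0,1,0],[0,0,0,0]]]' -
```

```text
clock: 14.95
eef_pos: [542.5, -104.1, -3.3]
tcp_rot: [-0.279, -3.129, -0.0]
wrist_force: [0.8, -0.9, -0.2]
grip_width: 0.2
gripper_force: 0.0
clock: 15.25
eef_pos: [542.5, -104.1, -5.2]
tcp_rot: [-0.279, -3.129, -0.0]
wrist_force: [0.1, 0.3, -0.4]
grip_width: 0.0
gripper_force: 0.0
clock: 15.45
eef_pos: [542.5, -104.2, -6.2]
tcp_rot: [-0.279, -3.129, -0.0]
wrist_force: [-0.3, -0.1, -0.3]
grip_width: 0.3
gripper_force: 0.0
```

```bash
python3 -m creep '[[[0,0,1,0],[0,0,0,0]]]' -
python3 -m creep '[[[0,0,1,0],[0,0,0,0]]]' -
python3 -m creep '[[[0,0,1,0],[0,0,0,0]]]' -
```

```text
clock: 15.65
eef_pos: [542.5, -104.2, -7.2]
tcp_rot: [-0.279, -3.129, -0.0]
wrist_force: [0.4, 0.6, 0.3]
grip_width: -0.3
gripper_force: 0.0
clock: 15.85
eef_pos: [542.5, -104.2, -8.2]
tcp_rot: [-0.279, -3.129, -0.0]
wrist_force: [-0.1, 0.5, 0.5]
grip_width: -0.0
gripper_force: 0.0
clock: 16.05
eef_pos: [542.7, -104.2, -9.0]
tcp_rot: [0.279, 3.129, -0.0]
wrist_force: [-1.2, -0.2, 1.9]
grip_width: 0.2
gripper_force: 1.2
```

Contact comes at a reported z of about -9, so the real fingertips are about 9 mm behind the reported TCP. I'll repeat the touch half open on clear bench at (600,15), since the swing matters for the bearing.

```bash
python3 -m creep '[[[0,0,-20,0],[0,0,-45,0],[0,0,-45,0],[-12,42.4,0,0],[-12,42.4,0,0],[-11.5,42.5,0,0],[0,0,45,0],[0,0,40,0],[0,0,12,0],[0,0,0,0]]]' 0.5
python3 -m creep '[[[0,0,2,0],[0,0,1,0],[0,0,0,0],[0,0,0,0]]]' -
python3 -m creep '[[[0,0,2,0],[0,0,0,0],[0,0,0,0]]]' -
```

```text
clock: 17.05
eef_pos: [598.4, 14.9, 2.4]
tcp_rot: [-0.279, -3.125, -0.0]
wrist_force: [-0.2, -0.6, -0.3]
grip_width: 42.6
gripper_force: 0.0
clock: 17.45
eef_pos: [600.8, 14.6, 2.0]
tcp_rot: [0.279, 3.127, 0.0]
wrist_force: [-0.1, 0.0, 0.1]
grip_width: 42.4
gripper_force: 0.0
clock: 17.75
eef_pos: [600.0, 14.8, -1.1]
tcp_rot: [-0.279, -3.129, 0.0]
wrist_force: [0.1, 0.3, -0.8]
grip_width: 43.0
gripper_force: 0.0
```

```bash
python3 - <<'E'
from h import *
c=ctrl.calibration('wrist');c['world_from_camera']=np.load('camtool.npy')
px=np.array([(220,97),(225,250),(165,240),(180,420),(583,97),(580,245)])/3.8+[170,225]
o,v=rays(c,px)
for i,p in enumerate(v):
    y=-23.5 if i<4 else 23.5
    print((o+p*(y-o[1])/p[1]).round(1))
E
```

```text
[  8.4 -23.5  -8.3]
[-13.4 -23.5 -10.9]
[ 10.2 -23.5 -46.5]
[-12.7 -23.5 -45.7]
[ 12.2  23.5 -16.5]
[ -7.   23.5 -20. ]
```

```bash
python3 -m creep '[[[0,0,2,0],[0,0,2,0],[0,0,2,0],[0,0,1,0],[0,0,0,0]]]' -
python3 -m creep '[[[0,0,1,0],[0,0,1,0],[0,0,0,0]]]' -
python3 -m creep '[[[0,0,1,0],[0,0,1,0],[0,0,0,0]]]' -
```

```text
clock: 18.25
eef_pos: [599.9, 14.9, -8.4]
tcp_rot: [-0.279, -3.129, -0.0]
wrist_force: [-0.1, 0.5, -0.4]
grip_width: 42.3
gripper_force: 0.0
clock: 18.55
eef_pos: [600.0, 14.9, -10.2]
tcp_rot: [-0.279, -3.129, 0.0]
wrist_force: [0.9, -0.1, 0.8]
grip_width: 42.4
gripper_force: 0.0
clock: 18.85
eef_pos: [600.2, 14.9, -10.9]
tcp_rot: [0.279, 3.129, -0.0]
wrist_force: [-4.1, 0.4, 13.9]
grip_width: 42.4
gripper_force: 6.9
```

Contact at -10.5 with the fingers half open, so tip = reported z + about 10. Now to look at the pile from two places.

```bash
cat > look.py <<'E'
from h import *
import pickle,sys
n=sys.argv[1];c=ctrl.calibration('wrist');s=ctrl.state();im=ctrl.grab_frame('wrist');D={}
for t in sys.argv[2:]:
    for d in ctrl.trace(t,'wrist')[:1]: D[t]=d;print(t,round(d['conf'],2),np.round(d['box']),d['pixels'].sum())
pickle.dump((c,D,im),open(n+'.pkl','wb'));print(s['clock'],s['eef_pos'].round(1))
E
python3 -m creep '[[[0,0,-30,0],[0,0,-45,0],[0,0,-45,0],[0,0,-45,0],[0,0,-45,0],[0,0,0,0],[0,0,0,0],[0,0,0,0]]]' 0.35
python3 look.py A bearing adapter spool
python3 -m creep '[[[-38,14,0,0],[-38,14,0,0],[0,0,0,0],[0,0,0,0],[0,0,0,0]]]' -
python3 look.py B bearing adapter spool
python3 - <<'E'
from h import *
import pickle
A=pickle.load(open('A.pkl','rb'));B=pickle.load(open('B.pkl','rb'))
im=[]
for X in(A,B):
    print({t:rect(d['pixels'],X[0],z) for t,z,d in[(t,dict(bearing=78,adapter=68,spool=38)[t],X[1][t]) for t in X[1]]})
    x,y=map(int,X[1]['bearing']['box'][:2]);x=max(50,x);y=max(70,y);print(x-50,y-70);im.append(cv2.resize(X[2][y-70:y+70,x-50:x+50],None,fx=4,fy=4))
save(np.hstack(im),'ab')
E
```

```text
clock: 19.65
eef_pos: [599.4, 14.9, 196.7]
tcp_rot: [-0.279, -3.127, 0.0]
wrist_force: [-0.6, 0.3, 0.4]
grip_width: 55.7
gripper_force: 0.0
bearing 0.97 [302. 270.  36.  42.] 1260
adapter 0.66 [307. 260.  38.  66.] 1021
spool 0.84 [297. 243.  38.  49.] 592
19.65 [599.4  14.9 196.7]
clock: 20.35
eef_pos: [678.8, 28.9, 197.4]
tcp_rot: [-0.279, -3.128, 0.0]
wrist_force: [0.1, -0.5, -0.6]
grip_width: 55.5
gripper_force: 0.0
bearing 0.72 [276. 195.  46.  45.] 1415
adapter 0.75 [277. 187.  42.  74.] 1080
spool 0.84 [276. 179.  55.  46.] 347
20.35 [678.8  28.9 197.4]
{'bearing': (array([674.4,  30. ]), (43.5, 39.0), -9.8), 'adapter': (array([650.4,  36.8]), (37.8, 29.8), 74.1), 'spool': (array([657.3,  18.3]), (58.2, 27.5), -46.8)}
252 200
{'bearing': (array([675.2,  30.1]), (41.1, 38.9), -11.4), 'adapter': (array([653.2,  38.1]), (36.6, 23.2), 68.2), 'spool': (array([667.2,   8.8]), (34.1, 8.2), -28.2)}
225 125
```

View pics/ab.png

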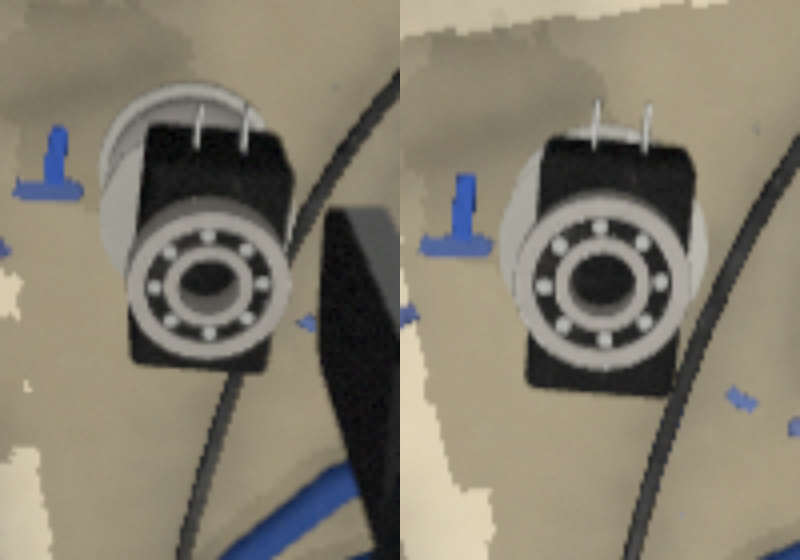

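The bearing and adapter show clearly. Bearing face centre is at (304,271) in A and (275.5,196) in B. The adapter's prong end points at the robot, and its sides run (545,160)-(527,385) and (693,175)-(672,393) in crop B.

```bash
python3 - <<'E'
from h import *
import pickle
A=pickle.load(open('A.pkl','rb'))[0];B=pickle.load(open('B.pkl','rb'))[0]
print('bearing',tri([(A,(304,271)),(B,(275.5,196.25))]))
# adapter far corners: A (130,362),(267,372) ; B (127,385),(272,393)
for a,b in(((130,362),(127,386)),((267,372),(272,394)),((147,125),(145,138)),((292,165),(293,165))):
    print('corner',tri([(A,(252+a[0]/4,200+a[1]/4)),(B,(225+b[0]/4,125+b[1]/4))]).round(1))
q=np.array([(145,160),(127,385),(293,175),(272,393)])/4+[225,125]
P=atz(B,q,68)[:,:2];print(P.round(1))
for i in(0,2):print(np.degrees(np.arctan2(*(P[i]-P[i+1])[::-1])))
d=P[0]-P[1];d/=np.linalg.norm(d);n=np.array([-d[1],d[0]]);print('width',(P-P[0])@n, 'bearing lateral',(np.array([675,30])-P[0])@n)
go(675,30,62,168.5)
E
```

```text
bearing [677.40569422  29.66562589  75.64168546]
corner [701.8   6.5  65.5]
corner [708.5  40.9  69.7]
corner [646.8  20.9  41.9]
corner [656.6  55.3  60.6]
[[648.2  21.8]
 [700.7   7.1]
 [657.6  54.3]
 [708.9  41. ]]
164.42046020408293
165.45965090993528
width [ 0.00000000e+00 -5.76268261e-16 -3.38860538e+01 -3.48474549e+01] bearing lateral -15.121912476867092
t 20.55 at [679.3  28.8 198.6] yaw 169.8 q6 0.11 F [0.3 0.7 0.7] w 55.5 gf 0.0
shift [  4.5   0.4 136.6] twist 1.3
```

```bash
python3 -m creep '[[[2.8,0.5,30,4.8],[0,0,40,0],[0,0,30,0],[0,0,16,0],[0,0,0,0],[0,0,0,0]]]' -
python3 -c "
from h import *
go(676.3,29.9,62,165)"
```

```text
clock: 21.15
eef_pos: [677.3, 29.8, 82.9]
tcp_rot: [0.41, 3.114, 0.0]
wrist_force: [0.2, 1.0, 0.2]
grip_width: 55.3
gripper_force: 0.0
t 21.15 at [677.3  29.8  82.9] yaw 165.0 q6 0.2 F [0.2 1.  0.2] w 55.3 gf 0.0
shift [ 1.  -0.2 20.9] twist -0.0
```

```bash
python3 -m creep '[[[0.8,0,11,0],[0,0,8,0],[0,0,2,0],[0,0,0,0],[0,0,0,0]]]' -
python3 -m creep '[[[0,0,0,0],[0,0,0,0],[0,0,0,0],[0,0,0,0]]]' 1
python3 -m creep '[[[0,0,-2,0],[0,0,-5,0],[0,0,-10,0],[0,0,-20,0],[0,0,-30,0],[0,0,-30,0],[0,0,-30,0],[0,0,0,0],[0,0,0,0]]]' -
python3 look.py C bearing adapter spool
python3 -c "
from h import *
import pickle
C=pickle.load(open('C.pkl','rb'));save(cv2.resize(C[2][100:310,170:400],None,fx=2.6,fy=2.6),'c')
go(676.3,29.9,62,165)"
```

```text
clock: 21.65
eef_pos: [676.5, 30.1, 61.1]
tcp_rot: [0.41, 3.115, 0.0]
wrist_force: [1.1, 0.4, 0.7]
grip_width: 55.4
gripper_force: 0.0
clock: 22.05
eef_pos: [677.0, 30.1, 61.8]
tcp_rot: [0.41, 3.113, 0.0]
wrist_force: [-0.0, 0.4, 6.3]
grip_width: 35.8
gripper_force: 60.0
clock: 22.95
eef_pos: [676.8, 30.1, 189.0]
tcp_rot: [0.41, 3.113, 0.0]
wrist_force: [-0.9, 0.6, -1.0]
grip_width: 36.0
gripper_force: 59.9
bearing 0.77 [277. 271.  72.  80.] 4567
adapter 0.61 [276. 194.  40.  68.] 2505
22.95 [676.8  30.1 189. ]
t 23.15 at [675.7  30.2 186.7] yaw 165.0 q6 0.2 F [ 0.4 -0.5 -0.4] w 35.9 gf 59.9
shift [ -0.9  -0.  124.7] twist 0.0
```

View pics/c.png

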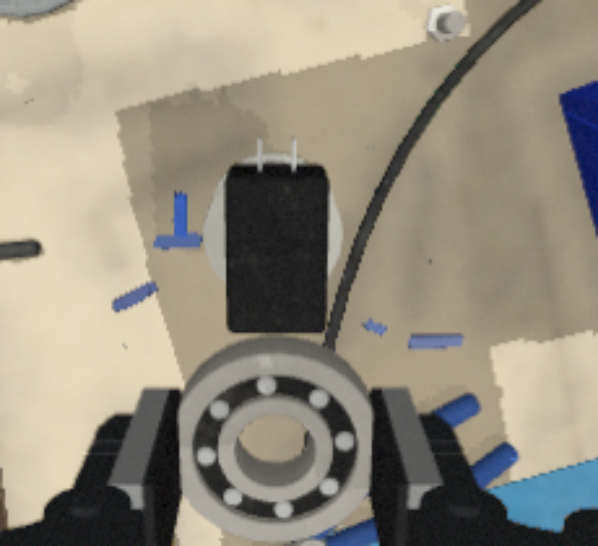

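Bearing held level at (276,272); the adapter below hasn't moved. On to the bearing tray.

```bash
python3 -m creep '[[[5.3,-47,-15,0],[5.3,-48,0,0],[5.3,-48,0,0],[5.3,-48,0,0],[5.3,-48,0,0],[5.3,-48,0,0],[5.3,-48,0,0],[5.3,-48,0,0],[0,0,30,0],[0,0,0,0]]]' -
python3 -m creep '[[[0,0,40,0],[0,0,20,0],[0,0,0,0],[0,0,0,0]]]' -
python3 look.py D bearing_tray bearing
python3 - <<'E'
from h import *
import pickle
D=pickle.load(open('D.pkl','rb'));print(rect(D[1]['bearing_tray']['pixels'],D[0],5.5))
c=dict(D[0]);c['world_from_camera']=np.load('camtool.npy');print('bearing in tool',atz(c,[(276.5,272.3)],-16.2))
save(D[2],'d')
go(536,-330,0)
E
```

```text
clock: 24.15
eef_pos: [533.5, -328.6, 168.9]
tcp_rot: [-0.413, -3.108, -0.006]
wrist_force: [-1.5, 0.9, -0.3]
grip_width: 35.9
gripper_force: 60.1
clock: 24.55
eef_pos: [536.8, -328.1, 113.7]
tcp_rot: [-0.408, -3.115, -0.0]
wrist_force: [0.0, -1.1, -0.0]
grip_width: 35.5
gripper_force: 60.1
bearing_tray 0.77 [271. 199.  73.  66.] 3968
bearing 0.66 [275. 270.  74.  84.] 4673
24.55 [ 536.8 -328.1  113.7]
(array([ 533.4, -330.5]), (63.6, 59.8), 78.3)
bearing in tool [[  0.37230732   1.08858695 -16.2       ]]
t 24.7 at [ 537.4 -329.1  114.7] yaw 165.0 q6 -0.4 F [-0.6 -0.7 -0.7] w 36.0 gf 60.1
shift [  1.4  -1.1 114.7] twist None
```

View pics/d.png

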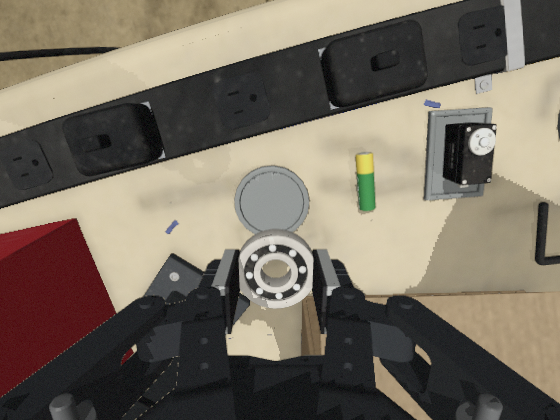

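The empty bearing tray is at (272,200) with the bearing just below it in the picture; the servo sits inside its tray at (465,150).

```bash
python3 -m creep '[[[0.8,-2.4,30,0],[0,0,40,0],[0,0,30,0],[0,0,14,0],[0,0,0,0],[0,0,0,0]]]' -
python3 -m creep '[[[0,0,1.5,0],[0,0,0,0],[0,0,0,0]]]' -
python3 -m creep '[[[0,0,1,0],[0,0,0,0],[0,0,0,0]]]' -
```

```text
clock: 25.3
eef_pos: [535.8, -331.6, 0.3]
tcp_rot: [0.41, 3.113, -0.001]
wrist_force: [-0.4, 0.4, 0.4]
grip_width: 36.1
gripper_force: 60.7
clock: 25.6
eef_pos: [535.3, -331.2, -1.9]
tcp_rot: [0.41, 3.114, -0.001]
wrist_force: [0.6, 0.9, -0.5]
grip_width: 35.9
gripper_force: 60.7
clock: 25.9
eef_pos: [534.9, -330.9, -3.6]
tcp_rot: [-0.41, -3.115, -0.0]
wrist_force: [-0.2, -0.0, -0.4]
grip_width: 35.6
gripper_force: 60.7
```

```bash
python3 -m creep '[[[0,0,0.7,0],[0,0,0,0],[0,0,0,0]]]' -
python3 -m creep '[[[0,0,0.5,0],[0,0,0,0],[0,0,0,0]]]' -
```

```text
clock: 26.2
eef_pos: [535.0, -331.0, -3.7]
tcp_rot: [0.41, 3.115, -0.0]
wrist_force: [-1.7, 2.3, 6.4]
grip_width: 35.8
gripper_force: 61.4
clock: 26.5
eef_pos: [535.0, -331.0, -3.8]
tcp_rot: [0.41, 3.114, -0.0]
wrist_force: [-2.8, 2.7, 10.7]
grip_width: 36.3
gripper_force: 62.0
```

```bash
python3 -m creep '[[[0,0,0,0],[0,0,0,0],[0,0,0,0]]]' 0.35
python3 -m creep '[[[0,0,-10,0],[0,0,-40,0],[0,0,-45,0],[0,0,-45,0],[0,0,-45,0],[0,0,-15,0],[0,0,0,0],[0,0,0,0]]]' -
python3 look.py E bearing_tray bearing servo servo_tray
python3 - <<'E'
from h import *
import pickle
D=pickle.load(open('E.pkl','rb'));
for t,z in(('bearing_tray',5.5),('bearing',12.5),('servo',32.5),('servo_tray',5.5)):
    if t in D[1]:print(t,rect(D[1][t]['pixels'],D[0],z))
go(676,30,200,165)
E
```

```text
clock: 26.8
eef_pos: [534.9, -330.9, -5.0]
tcp_rot: [-0.41, -3.115, -0.0]
wrist_force: [-0.4, 0.6, 0.9]
grip_width: 55.6
gripper_force: 0.0
clock: 27.6
eef_pos: [534.7, -330.8, 195.0]
tcp_rot: [-0.41, -3.115, -0.0]
wrist_force: [-0.9, -0.2, -1.2]
grip_width: 55.7
gripper_force: 0.0
bearing_tray 0.9 [276. 183.  57.  55.] 1570
bearing 0.89 [275. 183.  33.  38.] 921
servo 0.59 [426. 148.  32.  52.] 1526
servo_tray 0.9 [420. 146.  44.  73.] 1779
27.6 [ 534.7 -330.8  195. ]
bearing_tray (array([ 536.3, -331.2]), (64.2, 63.4), -58.4)
bearing (array([ 533.4, -330.6]), (40.0, 38.5), -60.0)
servo (array([ 532.4, -173.1]), (49.4, 34.4), -9.5)
servo_tray (array([ 536.9, -168.9]), (76.4, 53.7), -9.9)
t 27.85 at [ 534.4 -330.5  193.9] yaw 165.0 q6 -0.41 F [ 0.   0.1 -0.3] w 55.7 gf 0.0
shift [-43.5 384.9  -5.9] twist 0.0
```

The bearing lies flat inside its tray (about 2-3 mm off centre), and the servo is still in place. Next the adapter.

```bash
python3 -m creep '[[[-5.5,48,-6,0],[-5.5,48,0,0],[-5.5,48,0,0],[-5.5,48,0,0],[-5.5,48,0,0],[-5.5,48,0,0],[-5.5,48,0,0],[-5,49,0,0],[0,0,0,0],[0,0,0,0]]]' -
python3 look.py F adapter spool adapter_tray
python3 - <<'E'
from h import *
import pickle
D=pickle.load(open('F.pkl','rb'));
for t,z in(('adapter',68),('adapter_tray',5.5),('spool',38)):
    if t in D[1]:print(t,rect(D[1][t]['pixels'],D[0],z))
x,y=map(int,D[1]['adapter']['box'][:2]);print(x-60,y-50)
save(cv2.resize(D[2][y-50:y+50,x-60:x+60],None,fx=5,fy=5),'f')
E
```

```text
clock: 28.85
eef_pos: [676.3, 30.9, 200.1]
tcp_rot: [-0.406, -3.114, 0.001]
wrist_force: [0.0, -0.7, -0.1]
grip_width: 55.5
gripper_force: 0.0
adapter 0.72 [278. 193.  35.  63.] 2351
spool 0.65 [273. 182.  48.  52.] 378
adapter_tray 0.69 [296.  50.  79.  99.] 5622
28.85 [676.3  30.9 200.1]
adapter (array([674.5,  31.8]), (62.2, 35.4), -14.9)
adapter_tray (array([544.9,  91.9]), (94.9, 62.1), -2.4)
spool (array([669. ,   9.1]), (36.1, 8.3), -16.3)
218 143
```

View pics/f.png

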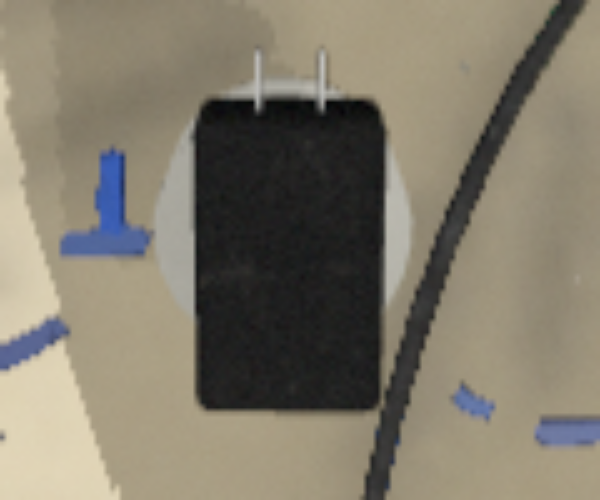

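Adapter square on the spool, its sides at crop columns 195 and 383, prongs toward the robot. TCP is already centred over it, so I'll descend.

```bash
python3 -m creep '[[[0,0.3,45,0],[0,0,45,0],[0,0,40,0],[0,0,20,0],[0,0,11,0],[0,0,5,0],[0,0,0,0],[0,0,0,0]]]' -
python3 -m creep '[[[0,0,0,0],[0,0,0,0],[0,0,0,0],[0,0,0,0]]]' 1
python3 -m creep '[[[0,0,-2,0],[0,0,-5,0],[0,0,-10,0],[0,0,-20,0],[0,0,-35,0],[0,0,-40,0],[0,0,0,0],[0,0,0,0]]]' -
python3 look.py G adapter spool
python3 - <<'E'
from h import *
import pickle
D=pickle.load(open('G.pkl','rb'));save(cv2.resize(D[2][60:380,120:430],None,fx=1.8,fy=1.8),'g')
go(549.5,91.4,150,177.7)
E
```

```text
clock: 29.85
eef_pos: [677.7, 29.7, 36.7]
tcp_rot: [0.41, 3.112, 0.0]
wrist_force: [0.4, 0.8, -0.2]
grip_width: 55.1
gripper_force: 0.0
clock: 30.25
eef_pos: [677.7, 30.0, 36.7]
tcp_rot: [0.409, 3.112, 0.0]
wrist_force: [-0.2, -0.1, 6.4]
grip_width: 34.6
gripper_force: 60.9
clock: 31.05
eef_pos: [677.4, 29.9, 148.8]
tcp_rot: [0.41, 3.112, 0.0]
wrist_force: [-0.4, -0.4, -1.7]
grip_width: 34.8
gripper_force: 60.0
adapter 0.82 [277. 269.  82. 149.] 10599
spool 0.76 [275. 190.  64.  50.] 2251
31.05 [677.4  29.9 148.8]
t 31.2 at [675.8  30.  146. ] yaw 165.0 q6 0.2 F [-0.7 -0.7 -1.2] w 35.0 gf 59.9
shift [137.9  26.6  -3.7] twist -12.7
```

View pics/g.png

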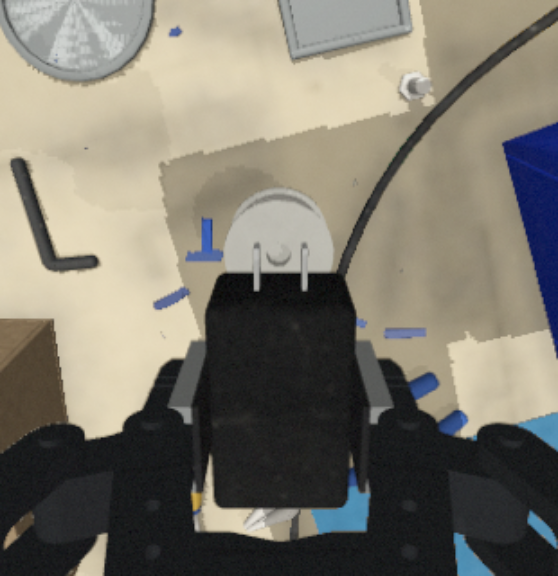

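Adapter gripped squarely and the spool is undisturbed. On to its tray.

```bash
python3 -m creep '[[[46,8.9,0,0],[46,8.9,0,0],[46,8.9,0,0],[0,0,30,-6.3],[0,0,30,-6.4],[0,0,20,0],[0,0,0,0],[0,0,0,0],[0,0,0,0]]]' -
python3 look.py H adapter_tray
python3 - <<'E'
from h import *
import pickle
D=pickle.load(open('H.pkl','rb'));print(D[1] and rect(D[1]['adapter_tray']['pixels'],D[0],5.5))
go(549.5,91.6,1.2,177.7)
E
```

```text
clock: 32.1
eef_pos: [551.0, 91.4, 68.1]
tcp_rot: [0.064, 3.14, 0.0]
wrist_force: [-0.1, 0.5, -0.8]
grip_width: 34.7
gripper_force: 60.0
adapter_tray 0.96 [275. 186.  91.  87.] 6098
32.1 [551.   91.4  68.1]
(array([526.5,  92.6]), (63.2, 62.3), 88.2)
t 32.2 at [551.1  91.4  68.2] yaw 177.7 q6 0.07 F [ 1.3 -0.   0.3] w 34.6 gf 60.0
shift [ 1.7  0.1 67. ] twist -0.0
```

```bash
python3 -m creep '[[[1.7,0.4,25,0],[0,0,25,0],[0,0,14,0],[0,0,0,0],[0,0,0,0]]]' -
python3 -m creep '[[[0,0,1.5,0],[0,0,0,0],[0,0,0,0]]]' -
python3 -m creep '[[[0,0,1,0],[0,0,0,0],[0,0,0,0]]]' -
python3 -m creep '[[[0,0,0.8,0],[0,0,0,0],[0,0,0,0]]]' -
```

```text
clock: 32.7
eef_pos: [549.0, 91.9, 3.8]
tcp_rot: [0.063, 3.14, -0.0]
wrist_force: [0.5, 0.1, -0.1]
grip_width: 34.7
gripper_force: 60.4
clock: 33.0
eef_pos: [548.9, 91.9, 2.1]
tcp_rot: [0.063, 3.14, -0.0]
wrist_force: [-0.3, 0.9, -0.6]
grip_width: 34.9
gripper_force: 60.4
clock: 33.3
eef_pos: [548.9, 91.9, 1.1]
tcp_rot: [0.063, 3.14, 0.0]
wrist_force: [-1.7, 0.5, 3.8]
grip_width: 34.7
gripper_force: 61.0
clock: 33.6
eef_pos: [548.9, 91.9, 1.0]
tcp_rot: [0.063, 3.14, 0.0]
wrist_force: [-4.6, -1.6, 14.9]
grip_width: 35.1
gripper_force: 62.4
```

```bash
python3 -m creep '[[[0,0,-0.5,0],[0,0,0,0],[0,0,0,0]]]' 0.42
python3 -m creep '[[[0,0,-10,0],[0,0,-40,0],[0,0,-45,0],[0,0,-45,0],[0,0,-40,0],[-42,-22,0,0],[-42,-22,0,0],[-42,-22,0,0],[0,0,0,0],[0,0,0,0]]]' 0.15
python3 look.py I spool spool_tray adapter adapter_tray
python3 - <<'E'
from h import *
import pickle
D=pickle.load(open('I.pkl','rb'));
for t,z in(('adapter',32.5),('adapter_tray',5.5),('spool',38),('spool_tray',5.5)):
    if t in D[1]:print(t,rect(D[1][t]['pixels'],D[0],z))
go(677,32,30)
save(cv2.resize(D[2],None,fx=1.4,fy=1.4),'i')
E
```

```text
clock: 33.9
eef_pos: [548.4, 91.9, 0.2]
tcp_rot: [-0.063, -3.141, 0.0]
wrist_force: [-0.6, 0.3, -0.7]
grip_width: 49.5
gripper_force: 0.0
clock: 34.9
eef_pos: [671.9, 20.3, 179.9]
tcp_rot: [-0.065, -3.14, -0.0]
wrist_force: [0.3, 0.3, 0.2]
grip_width: 72.5
gripper_force: 0.0
spool 0.89 [284. 195.  56.  61.] 2451
spool_tray 0.71 [211.  46.  82.  90.] 5886
adapter 0.78 [349.  54.  42.  76.] 3056
adapter_tray 0.74 [341.  52.  70. 103.] 3573
34.9 [671.9  20.3 179.9]
adapter (array([549.8,  90.7]), (59.9, 39.4), -0.3)
adapter_tray (array([545.1,  91.8]), (93.6, 63.0), -2.0)
spool (array([673.7,  28.8]), (57.6, 52.2), 3.6)
spool_tray (array([533.9, -36.6]), (80.0, 78.4), 86.8)
t 35.15 at [671.1  21.7 181.2] yaw 177.8 q6 -0.04 F [-0.3  0.4  0.8] w 72.7 gf 0.0
shift [ -5.4  10.5 151.2] twist None
```

View pics/i.png

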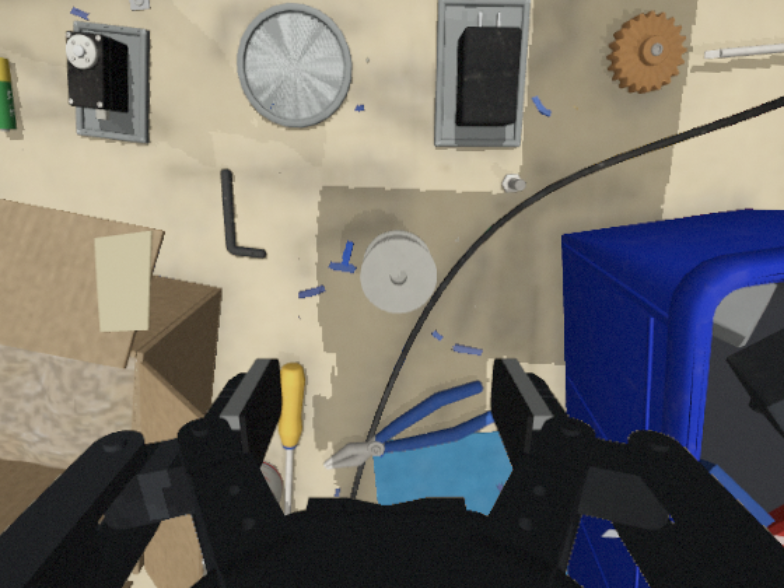

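The adapter sits along its tray and the spool stands alone, hub at (285,198). The cord runs close by on its +y side, so I'll turn the fingers parallel to the cord. First I'll check the clearances to carton and bin.

```bash
python3 - <<'E'
from h import *
import pickle
I=pickle.load(open('I.pkl','rb'))[0];G=pickle.load(open('G.pkl','rb'))[0]
print('hub',tri([(I,(285,197.9)),(G,(275,200.6))]),'at38',atz(I,[(284.8,196.8)],38))
f=lambda p,z:atz(I,[np.array(p)/1.4],z).round(0)
for z in(160,130,0):print('carton corner',z,f((220,290),z),f((163,232),z))
print('bin base corner?',f((565,235),0),'rim',f((672,280),260),'side',f((565,345),0))
for p in((390,380),(410,335),(437,285),(470,240)):print('cord',f(p,5),f(p,20))
E
```

```text
hub [677.41047431  30.0695945   38.95008356] at38 [[676.93180294  29.93974098  38.        ]]
carton corner 160 [[647. -47. 160.]] [[621. -66. 160.]]
carton corner 130 [[655. -59. 130.]] [[626. -82. 130.]]
carton corner 0 [[ 693. -113.    0.]] [[ 644. -151.    0.]]
bin base corner? [[660. 160.   0.]] rim [[619.  74. 260.]] side [[753. 168.   0.]]
cord [[776.  20.   5.]] [[768.  20.  20.]]
cord [[736.  38.   5.]] [[730.  37.  20.]]
cord [[695.  60.   5.]] [[690.  59.  20.]]
cord [[660.  86.   5.]] [[657.  83.  20.]]
```

Cord about 35 mm from the spool axis at roughly 152°, carton about 75 mm away, bin farther off. I'll turn the closing line to 150°.

```bash
python3 -m creep '[[[-5.4,9,0,-7.7],[0,0,10,-7.7],[0,0,10,-7.7],[0,0,10,-7.8],[0,0,10,-7.8],[0,0,10,-7.8],[0,0,10,-7.8],[0,0,10,-7.9],[0,0,0,0],[0,0,0,0]]]' -
python3 look.py J spool
python3 - <<'E'
from h import *
import pickle
D=pickle.load(open('J.pkl','rb'));print(rect(D[1]['spool']['pixels'],D[0],38))
go(677.2,30,5,-120)
save(cv2.resize(D[2][90:420,100:460],None,fx=1.8,fy=1.8),'j')
E
```

```text
clock: 36.15
eef_pos: [677.3, 30.1, 111.0]
tcp_rot: [-1.564, 2.725, -0.0]
wrist_force: [0.0, -0.3, 0.9]
grip_width: 72.7
gripper_force: 0.0
spool 0.63 [275. 208.  68.  74.] 4133
36.15 [677.3  30.1 111. ]
(array([676.7,  26.6]), (58.6, 53.0), 82.1)
t 36.25 at [677.8  29.9 111.4] yaw -120.3 q6 -1.11 F [-0.1 -0.   0.5] w 73.1 gf 0.0
shift [  0.3   0.7 106.4] twist -0.3
```

View pics/j.png

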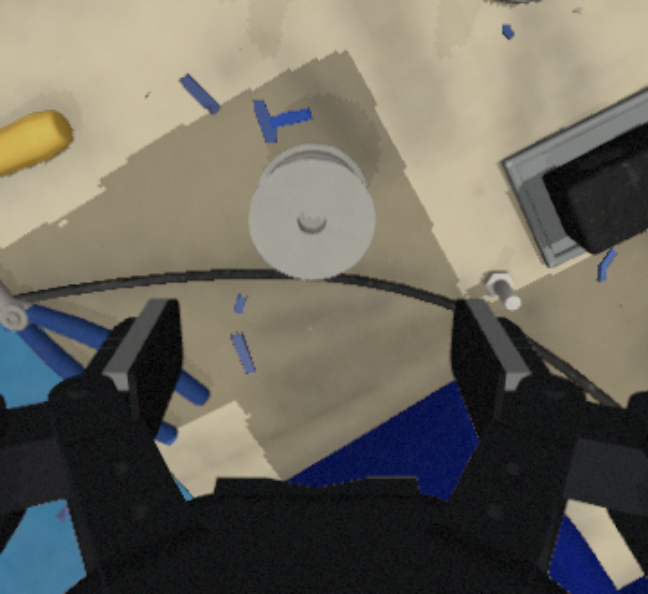

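The cord runs parallel to the closing line and passes clear of both fingers; the spool is centred at about (273,213).

```bash
python3 -c "
from h import *
import pickle
D=pickle.load(open('J.pkl','rb'))[0];print(atz(D,[(273.3,212.8)],39))"
python3 -m creep '[[[0,0,35,0],[0,0,30,0],[0,0,20,0],[0,0,12,0],[0,0,5,0],[0,0,3,0],[0,0,0,0],[0,0,0,0]]]' -
python3 -c "
from h import *
go(677.2,30,5,-120)"
```

```text
[[677.33461321  29.684875    39.        ]]
clock: 37.05
eef_pos: [678.3, 29.7, 6.5]
tcp_rot: [-1.568, 2.721, -0.001]
wrist_force: [0.6, 0.2, -0.9]
grip_width: 72.6
gripper_force: 0.0
t 37.05 at [678.3  29.7   6.5] yaw -120.1 q6 -1.11 F [ 0.6  0.2 -0.9] w 72.6 gf 0.0
shift [0.3 1.1 1.5] twist -0.1
```

```bash
python3 -m creep '[[[0.2,0.8,0,0],[0,0,0,0],[0,0,0,0],[0,0,0,0],[0,0,0,0]]]' 1
python3 -m creep '[[[0,0,-2,0],[0,0,-5,0],[0,0,-15,0],[0,0,-30,0],[0,0,-40,0],[0,0,-20,0],[0,0,0,0],[0,0,0,0]]]' -
python3 look.py L spool
python3 - <<'E'
from h import *
import pickle
D=pickle.load(open('L.pkl','rb'));
go(534.1,-37,9)
save(cv2.resize(D[2][90:420,100:460],None,fx=1.8,fy=1.8),'l')
E
```

```text
clock: 37.55
eef_pos: [677.4, 29.9, 6.8]
tcp_rot: [-1.568, 2.721, -0.001]
wrist_force: [-1.8, -1.3, 7.6]
grip_width: 49.2
gripper_force: 60.4
clock: 38.35
eef_pos: [676.9, 30.0, 117.8]
tcp_rot: [-1.568, 2.722, -0.001]
wrist_force: [-0.2, 0.0, -3.1]
grip_width: 49.0
gripper_force: 62.5
spool 0.9 [277. 272. 116. 132.] 12076
38.35 [676.9  30.  117.8]
t 38.45 at [675.8  30.  116.1] yaw -120.1 q6 -1.11 F [ 1.1  0.5 -1.9] w 49.0 gf 62.5
shift [128.9  88.8 107.4] twist None
```

View pics/l.png

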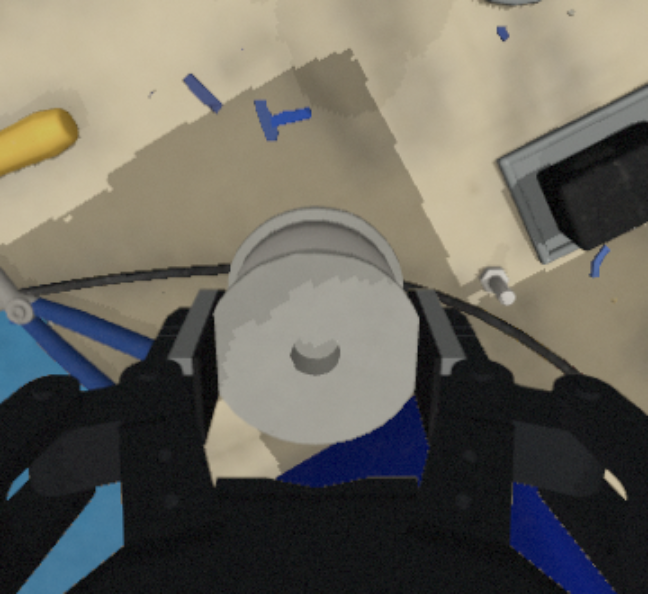

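Spool held upright. Moving it over and turning back so the fingers close parallel to the power strip.

```bash
python3 -m creep '[[[32.4,22.2,0,0],[32.4,22.2,0,0],[32.4,22.2,0,0],[32.4,22.2,0,0],[0,0,0,8.5],[0,0,5,8.5],[0,0,10,8.5],[0,0,10,8.5],[0,0,10,8.5],[0,0,10,8.5]]]' -
python3 -m creep '[[[0,0,0,8.5],[0,0,0,0],[0,0,0,0],[0,0,0,0]]]' -
python3 look.py N spool_tray spool
python3 - <<'E'
from h import *
import pickle
D=pickle.load(open('N.pkl','rb'));print('spool_tray' in D[1] and rect(D[1]['spool_tray']['pixels'],D[0],5.5))
go(534.1,-37,9,180)
c=dict(D[0]);c['world_from_camera']=np.load('camtool.npy');print('hub in tool',atz(c,[(315/1.8+100,352/1.8+90)],6.5-38))
E
```

```text
clock: 39.45
eef_pos: [533.9, -37.5, 70.8]
tcp_rot: [0.234, -3.131, -0.001]
wrist_force: [0.1, 0.3, -1.9]
grip_width: 48.9
gripper_force: 62.7
clock: 39.85
eef_pos: [534.9, -37.6, 72.2]
tcp_rot: [0.016, -3.141, -0.0]
wrist_force: [0.4, -0.6, -2.4]
grip_width: 49.5
gripper_force: 62.7
spool_tray 0.65 [279. 198. 108.  72.] 4336
spool 0.7 [276. 271. 116. 136.] 12226
39.85 [534.9 -37.6  72.2]
(array([520.8, -36.2]), (79.0, 53.2), 89.2)
t 40.0 at [535.  -37.7  72.5] yaw -179.5 q6 -0.22 F [ 0.5 -0.7 -2.2] w 49.1 gf 62.7
shift [ 0.9  0.7 63.5] twist 0.5
hub in tool [[  2.29977426   0.38909036 -31.5       ]]
```

```bash
python3 -m creep '[[[0,0.9,25,0],[0,0,22,0],[0,0,13,0],[0,0,0,0],[0,0,0,0]]]' -
python3 -m creep '[[[0,0,1.5,0],[0,0,0,0],[0,0,0,0]]]' -
python3 -m creep '[[[0,0,1,0],[0,0,0,0],[0,0,0,0]]]' -
python3 -m creep '[[[0,0,0.8,0],[0,0,0,0],[0,0,0,0]]]' -
```

```text
clock: 40.5
eef_pos: [535.2, -36.8, 12.8]
tcp_rot: [-0.012, 3.141, -0.0]
wrist_force: [0.6, -0.1, -0.8]
grip_width: 48.9
gripper_force: 62.7
clock: 40.8
eef_pos: [535.4, -36.8, 11.5]
tcp_rot: [-0.011, 3.141, -0.0]
wrist_force: [0.1, 0.3, -2.1]
grip_width: 49.4
gripper_force: 62.7
clock: 41.1
eef_pos: [535.0, -36.8, 9.9]
tcp_rot: [-0.011, 3.142, -0.0]
wrist_force: [0.4, 0.4, -2.0]
grip_width: 48.8
gripper_force: 62.7
clock: 41.4
eef_pos: [535.0, -36.8, 9.4]
tcp_rot: [-0.011, 3.141, -0.0]
wrist_force: [-3.1, -0.6, 4.0]
grip_width: 49.1
gripper_force: 63.1
```

```bash
python3 -m creep '[[[0,0,0.3,0],[0,0,0,0],[0,0,0,0]]]' -
python3 -m creep '[[[0,0,0,0],[0,0,0,0],[0,0,0,0],[0,0,0,0]]]' 0.12
python3 -m creep '[[[0,0,-8,0],[0,0,-30,0],[0,0,-45,0],[0,0,-45,0],[0,0,-45,0],[-20,-40,-40,0],[-20,-40,0,0],[-20,-30,0,0],[0,0,0,0],[0,0,0,0]]]' -
python3 look.py Z servo bearing adapter spool servo_tray bearing_tray adapter_tray spool_tray
python3 - <<'E'
from h import *
import pickle
D=pickle.load(open('Z.pkl','rb'))
for t,z in zip(TH,(32.5,12.5,32.5,40.5,5.5,5.5,5.5,5.5)):
    if t in D[1]:print(t,rect(D[1][t]['pixels'],D[0],z))
save(cv2.resize(D[2],None,fx=1.4,fy=1.4),'z')
E
```

```text
clock: 41.7
eef_pos: [535.0, -36.8, 9.3]
tcp_rot: [-0.011, 3.141, -0.0]
wrist_force: [-3.2, -0.4, 8.5]
grip_width: 49.1
gripper_force: 63.4
clock: 42.1
eef_pos: [535.0, -36.7, 8.7]
tcp_rot: [0.011, -3.141, -0.0]
wrist_force: [-1.2, 0.7, 0.3]
grip_width: 75.2
gripper_force: 0.0
clock: 43.1
eef_pos: [592.2, -140.2, 215.1]
tcp_rot: [0.009, -3.141, -0.001]
wrist_force: [-0.1, 0.7, 0.4]
grip_width: 74.8
gripper_force: 0.0
servo 0.57 [250. 129.  28.  50.] 1144
bearing 0.69 [106. 127.  36.  38.] 988
adapter 0.7 [484. 140.  48.  63.] 2483
spool 0.69 [373. 130.  62.  58.] 2568
servo_tray 0.9 [255. 130.  51.  77.] 2002
bearing_tray 0.77 [111. 129.  61.  57.] 1643
adapter_tray 0.81 [474. 138.  67.  87.] 2208
spool_tray 0.72 [365. 127.  67.  67.] 1322
43.1 [ 592.2 -140.2  215.1]
servo (array([ 534.5, -167. ]), (48.8, 27.2), -11.9)
bearing (array([ 534. , -328.9]), (42.7, 38.3), -74.0)
adapter (array([544.2,  84.2]), (67.8, 52.0), -1.6)
spool (array([533.3, -39.7]), (61.7, 53.2), -89.2)
servo_tray (array([ 536.9, -167.7]), (76.2, 52.1), -10.7)
bearing_tray (array([ 536.8, -330.1]), (66.1, 65.6), -49.1)
adapter_tray (array([544.2,  90.2]), (96.1, 64.9), -2.4)
spool_tray (array([534. , -42.2]), (77.0, 68.6), -4.3)
```

View pics/z.png

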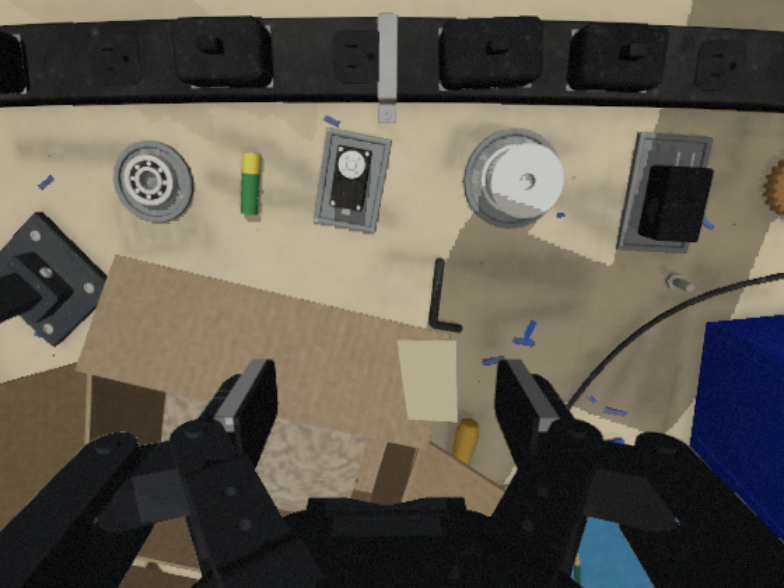

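All four parts sit inside their recesses, the bearing at (150,180), servo at (351,180), spool at (525,180) and adapter at (675,200); the apparent outward lean is parallax. The gripper is clear, so I'm handing in.

```bash
python3 -c "
from plant import ctrl
print(ctrl.job_done(),ctrl.state()['clock'])"
```

```text
the job is handed in; nothing more can be done
the job is handed in; nothing more can be done
```

Job handed in at about 43 s, with servo, bearing, adapter and spool moved top down into their trays, each lying in its recess and at most about 3 mm off centre where I could measure it (the servo was lifted by its horn and slid about 3 mm along its length on the bearing at that grasp); the judge's result was not shown.

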